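# Slide the wear plate home in its guide and set the clamp dial

## Robot

A 7-joint arm with a two-finger parallel gripper is mounted at the origin on the work surface. World frame = base frame: x ahead of the robot, y to its left, z up, the work surface at z = 0. Lengths are in mm, angles in rad, forces in N, time in s.
With the tool pointing down it reaches from about 400 to 925 mm from the base axis. Payload 4.1 kg.
Tool frame: the origin (TCP) lies midway between the tips of the shut fingers; the grasp point (between the pads) lies 19 mm behind it; z points along the fingers, y is the line along which they close (so a half turn about z gives the same grasp; the last joint's range is limited). The gripper opens to 85 mm and grips with 20 to 120 N. Pads are 22 mm wide; open, the fingers measure 114 mm over their backs; the gripper's body (76 mm by 85 mm) begins 54 mm behind the grasp point. The pads swing forward as they close: fully open they stand 13 mm farther back than shut.
Start: joints at [1.191, 0.398, 0.045, 1.537, -0.019, 1.207, -0.051], TCP at [180.167, -624.567, 231.347] pointing down, gripper open.
Joint ranges: [-2.82, 2.82], [-0.49, 2.23], [-1.37, 1.46], [0, 2.46], [-1.36, 4.5], [0.23, 2], [-2.94, 2.94]. Speed limits (rad/s): [2.57, 2.57, 3.14, 3.14, 3.14, 3.14, 3.14].

## Interface

Orientations are given as a unit quaternion [w, x, y, z].
In Python, from rig import r gives the robot as it stands. The module is installed in compiled form; this text tells all that it offers. Calls block until the motion is done:
- r.move_to(position, orientation): joint-space move of the TCP to a pose.
- r.move_linear(position, vel=150, ori=None, threshold=None): straight line of the TCP; ori=None keeps the orientation; vel is the mean speed in mm/s. With threshold (N) it stops when the force on the tool has changed by that much, and returns True; else False.
- r.movej(angles): joint-space move.
- r.move_gripper(opening, grip_force=None): finger opening in mm; grip_force is the grip in N (None keeps the last); returns when the fingers have stopped.
- r.hold(seconds).
- r.ik(position, orientation): joint angles nearest the present ones, or None.
- r.observe(): the state.
- r.camera(name): name is "side" or "top"; returns a dict with "image" (384x512x3 uint8, red, green, blue), "z_map" (384x512 float32, mm along the optical axis (not along the pixel's ray), 0 where there is no reading), "fx", "fy", "cx", "cy" (pixels), "origin" and "rotation" of the camera in the world. Camera axes: x right, y up, looking along -z (the intrinsics and any distortion apply to the point x, -y, -z); pixel columns grow to the right and rows downward; lengths in mm; the calibration is good to about 2 mm. A picture is of the moment at which its call begins.
A pose or a line that the arm cannot do raises r.IKError and nothing moves.
- r.close_job(): hands the job in; it is judged then, once.
Trained networks look in a picture, given as the dict that the camera call returned (one of the last four; its "shot" number tells which), for a name from the list of things; names that differ only in an ending like _2 or _b are one class to them, and where a whole thing is asked for, a point or a joint stands for the part that bears it (a point fixed in the world has none). Each returns a list of dicts, best first, with "score" (0 to 1); they miss things now and then, are a little off and sometimes report something else, mostly with a low value. They report only what shows in the picture. A call takes as long as a camera call. They do not tell look-alikes from the thing itself.
- r.search_frame(label, picture): "at" ([x, y, z] in mm, in world coordinates, good to about 4 mm: the middle of the surface that is visible of it).
- r.outline_of(label, picture): "region" (384x512 bool, what is visible of it).
- r.spot_point(label, picture): "at" ([x, y, z] in mm, in world coordinates, good to about 4 mm: a listed point, or the origin of a listed thing).
The state is a dict: "time": time; "qpos": joint angles; "qvel": joint speeds; "effort": joint torques, N m; "ee_pos": TCP position; "ee_rot": TCP orientation; "force": force on the tool from outside, world axes, zero at the start; "ft_torque": the same for the moment, N m; "finger_gap": finger opening in mm; "finger_force": force on a finger pad.
Only numpy, scipy, OpenCV 4.12 (cv2) and the standard library are available. Lean on these libraries where they do the work, as an engineer would, in place of code of your own. Each camera call takes 0.05 s, during which the arm holds its last target. There are 200 camera calls.

## Task

Slide the cleaned aluminium wear plate along the deck of the guide block and into the slot under the two blue lips, past the sprung roller catch, and press it fully home against the yellow end stop - firmly enough to feel it touch, but without ramming it. Then turn the grey clamp dial so that its white pointer stands on the red mark, and leave the plate home and everything else on the bench where it is.

Things in the scene. Friction and masses are not known exactly. Their poses are not given: they have to be found in the camera images.
- fixture: Grey guide block bolted to the bench. Origin: on the bench (z = 0) below the middle of the slot's mouth; x is the way the plate slides in, z up. All x, y, z in mm below are in this frame. Flat deck, top at z = 20, x -200 to 115, y -52 to 100. Behind the stop the dial's block, x 116 to 220, y -54 to 54, top at z = 40.
- fence (a point): Top of the middle of the steel fence on the deck, at its face (x = -100, y = -31.25, z = 34 in the guide block's frame). The fence runs from x = -200 to 0, 17 mm thick, 14 mm high above the deck; its face is in line with the slot's -y wall, so a plate lying along it is lined up with the slot.
- mouth (a point): Middle of the slot's mouth, on the deck (z = 20); axes as the guide block's. Slot: x = 0 to 100, walls at y = +-31.25 (62.5 mm wide). A blue lip over each wall, x 0 to 112, reaches in to y = +-22; underside 16 mm, top 22 mm above the deck; open above between the lips. A small lead-in plate flares the +y wall outward from x = 0 to -18, to y about 41.
- catch_roller (a point): Axis of the brass roller catch (24 mm diameter) in the slot's +y wall at x = 45, at mid height of the plate; moves with it. It pokes 5 mm into the slot and is sprung: it gives way to +y. Pushing the plate past it takes about 6 to 12 N in all, most at first touch; then it drops into the plate's notch. Beside it a housing, x 20 to 70, y 59 to 85, up to 20 mm above the deck.
- stop: Yellow rigid end stop of the slot, part of the guide block; origin on the deck in the middle of the face that the plate must touch (x = 100, y = 0, z = 20 in the guide block's frame). Axes as the guide block's. 60 mm wide, 19 mm high, 12 mm thick. Over 35 N of the plate on it counts as ramming.
- plate: Loose aluminium plate, 110 x 60 x 14 mm (x, y, z), about 0.25 kg, a notch 20 wide, 6 deep in the middle of each long side (either end first). Origin: centre of its underside. Starts flat on the deck before the slot, off the fence and askew by up to 0.3 rad. Home: its front edge touches the stop, its centre is at x = 45 in the guide block's frame, its rear edge 10 mm out of the mouth.
- dial (a joint): Angle of the clamp dial in rad, 0 to 3.6, growing clockwise seen from above; stays where left (friction 0.04 N m). The white pointer, on one end of the grip bar, points along the guide block's +x at 0 and q clockwise from there at angle q. White ticks every 0.4 rad; the red mark is at 2.4 rad. Starts between 0.6 and 1.7.
- dial_grip (a point): Point on the dial's vertical axis at grip height, 65 mm above the bench (x = 168 mm, y = 0 in the guide block's frame). Its x axis points along the bar towards the pointer end. Grey grip bar 48 mm long, 12 mm wide, from 49 to 73 mm above the bench, on a grey disc of 54 mm diameter whose top is 49 mm above the bench.
- red_mark (a point): Middle of the red mark on the dial's black scale, 37.5 mm from the dial's axis, 41 mm above the bench.
- tray: Bystander: beige open parts tray 160 x 180 x 50 mm; origin at the centre of its underside.
- jaw: Bystander: dark steel toothed jaw, 60 x 50 x 34 mm; origin at the centre of its underside.
- brush: Bystander: cleaning brush lying on the bench; origin on its underside near its middle.
- oil: Bystander: yellow oil bottle with red cap, 52 mm diameter, 130 mm tall, standing; origin at the centre of its underside.
Not all that is in view belongs to the job. Of the things that look like the plate, the smallest one is meant.

How it is judged:
By the outcome, as a careful person would: the job done as asked, in the order asked, and still so for the second after the job is handed in, with the robot touching nothing.
It also fails if it takes over 72 s, if anything falls off the work surface, if the arm or the gripper's body presses on something with over 40 N, if the wrist force passes 120 N, or if a joint passes its speed limit or range.

## Working session

There is one attempt and no reset: what is moved stays moved. The work goes in short steps, each a Python script; the robot and the scene stay as the last script left them, time stands still between calls to the robot, and variables do not carry over. Pictures are saved under pics/ and viewed, at most 10 in all, crops included, and the job is handed in when it is done.

```bash
mkdir -p pics; cat > h.py <<'E'
import numpy as np, cv2
from rig import r
def save(c,n,crop=None,s=1):
    im=c["image"][:,:,::-1]
    if crop: im=im[crop[1]:crop[3],crop[0]:crop[2]]
    cv2.imwrite(f"pics/{n}.png",cv2.resize(im,None,fx=s,fy=s,interpolation=cv2.INTER_CUBIC))
def world(c,u,v,z=None):
    "pixel -> world, by depth (z None) or on plane z"
    R=np.array(c["rotation"]);o=np.array(c["origin"])
    d=np.stack([(np.asarray(u)-c["cx"])/c["fx"],-(np.asarray(v)-c["cy"])/c["fy"],-np.ones(np.shape(u))],-1)@R.T
    if z is None: t=c["z_map"][np.asarray(v).astype(int),np.asarray(u).astype(int)]
    else: t=(z-o[2])/d[...,2]
    return o+d*np.asarray(t)[...,None]
E
python3 - <<'E'
from h import *
print({k:v for k,v in r.observe().items()})
for n in("top","side"):
    c=r.camera(n); save(c,n+"0",s=1.5)
    print(n,[(k,c[k]) for k in c if k not in("image","z_map")])
    for l in("fixture","fence","mouth","catch_roller","stop","plate","dial_grip","red_mark"):
        print(l,[(np.round(x["at"],1),round(x["score"],2)) for x in r.spot_point(l,c)])
E
```

```text
{'time': 0.0, 'qpos': array([ 1.19098786,  0.39918362,  0.04499896,  1.53789926, -0.01870465,
        1.20690523, -0.05070236]), 'qvel': array([-1.78635303e-05, -1.13006428e-03,  3.46914323e-04,  4.85245801e-04,
       -2.90544463e-04,  5.52003973e-05,  1.04822920e-03]), 'effort': array([-4.87843408e-04, -4.75131011e+01,  1.36474494e+00, -2.54223311e+01,
        1.16276921e-02,  9.53924755e-03,  4.67495866e-06]), 'ee_pos': array([ 179.99851389, -623.90698808,  230.25960733]), 'ee_rot': array([-9.67467639e-04,  9.90149234e-01,  1.40012573e-01, -1.96425173e-04]), 'force': array([ 0.22374553, -0.39579613,  0.19310629]), 'ft_torque': array([-0.02276066, -0.00320996, -0.01689489]), 'finger_force': 0.0, 'finger_gap': 85.46911879488654}
top [('fx', 369.89735979739186), ('fy', 369.89735979739186), ('cx', 255.0452525279426), ('cy', 195.55983188474292), ('origin', array([ 363.57408203,    3.34209407, 1209.49468444])), ('rotation', array([-0.67035269, -0.07111318,  0.07331562,  0.7349796 ])), ('shot', 1)]
fixture [(array([538.7,  62. ,  -2.4]), 0.88)]
fence [(array([539.6, -43.3,  34.5]), 0.77)
[... 424 characters left out ...]
'cx', 254.08358101377135), ('cy', 180.37691542855706), ('origin', array([270.52224448, 792.05918987, 934.89128304])), ('rotation', array([-0.18048344, -0.06369341,  0.37026042,  0.9089973 ])), ('shot', 2)]
fixture [(array([534.9,  66.2,   0.8]), 0.65)]
fence [(array([539.9, -38.5,  35.3]), 0.82)]
mouth [(array([533.6,  64.6,  23.1]), 0.87)]
catch_roller [(array([509.2, 115.7,  25.5]), 0.61)]
stop [(array([560.3, 158.4,  19.6]), 0.49)]
plate [(array([469.1, -24.4,  16.9]), 0.79), (array([ 650.1, -253.1,    6.4]), 0.71), (array([ 398.5, -260.1,   -1.7]), 0.67)]
dial_grip [(array([577.3, 226.3,  64. ]), 0.66), (array([535.3,  65.3,  -1.8]), 0.33)]
red_mark [(array([592. , 195.5,  34.4]), 0.61)]
```

View pics/top0.png

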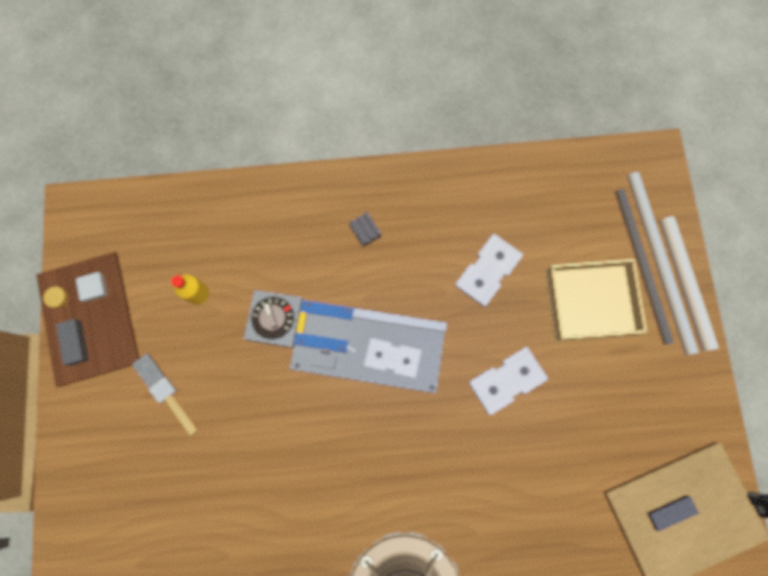

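View pics/side0.png

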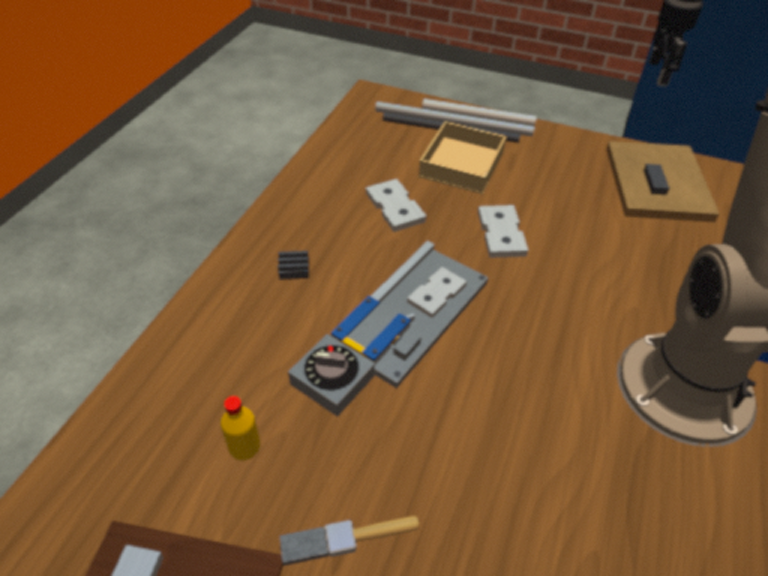

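```bash
sed -i 's/R=np.array(c\["rotation"\])/R=Rotation.from_quat(np.roll(c["rotation"],-1)).as_matrix()/; 1a from scipy.spatial.transform import Rotation' h.py
cat >> h.py <<'E'
from scipy.optimize import minimize, least_squares
PTS={"fixture":(0,0),"fence":(-100,-31.25),"mouth":(0,0),"stop":(100,0),"dial_grip":(168,0),"red_mark":(140.35,-25.33)}
def rot(t): return np.array([[np.cos(t),-np.sin(t)],[np.sin(t),np.cos(t)]])
def netfit(cams):
    A,B=[],[]
    for c in cams:
        for l,p in PTS.items():
            for x in r.spot_point(l,c): A.append(p);B.append(x["at"][:2])
    A,B=np.array(A),np.array(B)
    f=lambda p:((A@rot(p[2]).T+p[:2]-B)/4).ravel()
    s=least_squares(f,[535,63,1.32],loss="soft_l1"); return s.x,f(s.x).reshape(-1,2)*4
def depthfit(c,p0):
    v,u=np.mgrid[0:384,0:512]; W=world(c,u,v)
    ok=(c["z_map"]>0)&(np.hypot(W[...,0]-p0[0],W[...,1]-p0[1])<270); P=W[ok]
    m=np.where(P[:,2]>11,1,-1)
    def cost(p):
        q=(P[:,:2]-p[:2])@rot(p[2]); x,y=q.T
        d=np.maximum(np.minimum.reduce([x+200,115-x,y+52,100-y]),np.minimum.reduce([x-110,220-x,y+54,54-y]))
        return -np.sum(m*(1/(1+np.exp(-np.clip(d/2,-30,30)))))
    s=minimize(cost,p0,method="Nelder-Mead",options=dict(initial_simplex=np.array(p0)+np.array([[0,0,0],[6,0,0],[0,6,0],[0,0,.04]]),xatol=1e-3)); return s.x,s.fun
def tofix(p,P): return (np.asarray(P)[...,:2]-p[:2])@rot(p[2])
def platebox(c,p,z=34):
    g=c["image"].min(2); v,u=np.mgrid[0:384,0:512]; W=world(c,u,v,z); q=tofix(p,W)
    m=(g>165)&(q[...,0]>-200)&(q[...,0]<115)&(q[...,1]>-29)&(q[...,1]<100)
    m=cv2.morphologyEx(m.astype(np.uint8),cv2.MORPH_OPEN,np.ones((3,3)))
    n,L,S,C=cv2.connectedComponentsWithStats(m); k=1+np.argmax(S[1:,4])
    return cv2.minAreaRect(q[L==k].astype(np.float32))
E
python3 - <<'E'
from h import *
T=[r.camera("top") for _ in range(2)];S=[r.camera("side") for _ in range(2)]
p,e=netfit(T+S);print(p,np.round(e,1).tolist())
for c in(T[0],S[0]):
    print(depthfit(c,p),platebox(c,p))
E
```

```text
[535.41458407  63.35520634   1.32232966] [[-3.1, 3.4], [0.8, -2.0], [0.2, 1.4], [2.7, -1.9], [-1.6, 1.7], [0.6, 0.5], [-5.3, 1.2], [-0.4, 1.0], [-0.5, 2.3], [0.1, -2.1], [-1.5, 1.1], [0.4, -0.3], [0.8, 4.7], [1.3, -1.7], [-117.3, -336.2], [4.2, -0.4], [-16.7, -66.3], [-0.3, -1.5], [1.1, -1.6], [0.9, 3.3], [1.4, -2.4], [2.6, 1.9], [4.4, 628.4], [-0.6, -0.6], [0.4, -1.0]]
(array([534.13725202,  64.59960486,   1.31774138]), np.float64(-5494.424987298733)) ((-96.57174682617188, 45.07823181152344), (68.19850158691406, 120.28895568847656), 86.10721588134766)
(array([532.40237092,  65.03044344,   1.32552951]), np.float64(-5801.501232173205)) ((-99.22181701660156, 44.471824645996094), (56.63508224487305, 106.92827606201172), 85.67282104492188)
```

```bash
cat >> h.py <<'E'
F=np.array([534.3,64.2,1.321])
def fw(x,y,z): return [*(rot(F[2])@[x,y]+F[:2]),z]
def qd(h): return [0,np.cos(h/2),np.sin(h/2),0]
def st(n=""):
    o=r.observe(); f=rot(F[2]).T@o["force"][:2]
    print(n,"t%.1f"%o["time"],"fix",np.round(tofix(F,o["ee_pos"]),1),"z %.1f"%o["ee_pos"][2],"Ffix",np.round(f,1),"Fz %.1f"%o["force"][2],"gap %.1f"%o["finger_gap"])
E
python3 - <<'E'
from h import *
h=F[2]-np.pi/2
r.move_gripper(34)
r.move_to(fw(-97,97,120),qd(h)); st("above")
print(r.move_linear(fw(-97,97,25),100,threshold=8)); st("down")
print(r.move_linear(fw(-97,52,25),60,threshold=12)); st("push1")
print(r.move_linear(fw(-97,30,25),20,threshold=10)); st("push2")
for n in("top","side"):
    c=r.camera(n);save(c,n+"1",(180,150,340,270) if n=="top" else (170,140,350,290),4);print(platebox(c,F))
E
```

```text
above t5.2 fix [-97.5  96.5] z 120.1 Ffix [-0.5  0.5] Fz -0.1 gap 34.1
False
down t6.3 fix [-96.8  96.5] z 25.4 Ffix [0.3 0.5] Fz -0.5 gap 34.3
False
push1 t7.2 fix [-96.9  51.9] z 25.0 Ffix [0.2 0.8] Fz 0.1 gap 33.9
True
push2 t8.0 fix [-97.3  40.4] z 24.2 Ffix [0.6 0.1] Fz -0.4 gap 33.7
((-9.8294677734375, 39.47513961791992), (9.659819602966309, 9.548140525817871), 9.046773910522461)
((-71.82490539550781, 0.04888153076171875), (56.80891799926758, 56.68419647216797), 89.80315399169922)
```

View pics/side1.png

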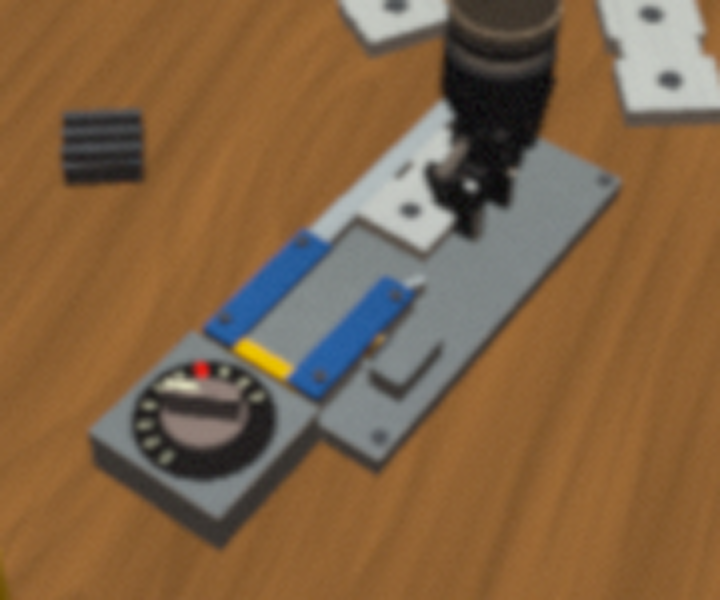

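```bash
python3 - <<'E'
from h import *
r.move_linear(fw(-97,60,25),100)
r.move_linear(fw(-97,60,75),150)
r.move_gripper(0)
r.move_linear(fw(-186,0,75),150)
print(r.move_linear(fw(-186,0,25),80,threshold=8)); st("down")
print(r.move_linear(fw(-126,0,25),40,threshold=12)); st("near mouth")
print(r.move_linear(fw(-97,0,25),25,threshold=12)); st("in mouth")
for n in("top","side"):
    c=r.camera(n);save(c,n+"2",(170,140,350,290),4);print(platebox(c,F))
E
```

```text
False
down t11.0 fix [-185.8   -0.2] z 25.1 Ffix [-0.4  0.7] Fz 0.8 gap -0.3
False
near mouth t12.6 fix [-126.    0.] z 25.0 Ffix [-0.2  0.5] Fz 0.9 gap -0.1
False
in mouth t13.9 fix [-96.9   0. ] z 25.0 Ffix [-1.1 -0.2] Fz 0.6 gap -0.2
((-15.634387969970703, 13.555984497070312), (72.83978271484375, 112.87135314941406), 46.40117645263672)
((-31.0291748046875, 0.06800270080566406), (56.90155029296875, 107.63665771484375), 89.93268585205078)
```

View pics/side2.png

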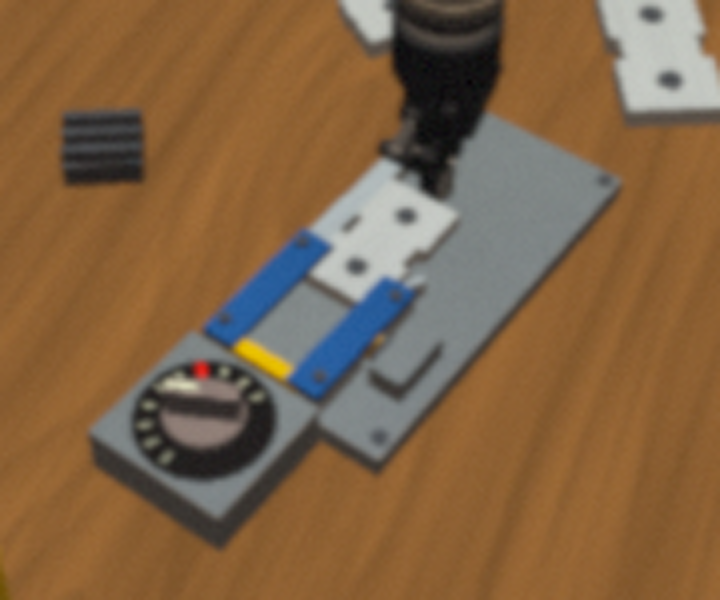

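```bash
python3 - <<'E'
from h import *
for x in(-85,-75,-65,-50,-40):
    s=r.move_linear(fw(x,0,25),25,threshold=22); st(s)
    if s: break
for n in("top","side"):
    c=r.camera(n);save(c,n+"3",(170,140,350,290),4);print(platebox(c,F))
E
```

```text
False t14.7 fix [-84.3  -0. ] z 25.0 Ffix [-0.9 -0.5] Fz 0.1 gap -0.3
False t15.2 fix [-78.9   0.5] z 24.9 Ffix [-8.2  0.2] Fz 3.7 gap -0.0
False t15.8 fix [-68.    0.6] z 24.9 Ffix [-5.8  0.5] Fz 3.7 gap -0.4
False t16.5 fix [-52.1  -0.1] z 24.9 Ffix [-5.2  0.5] Fz 1.6 gap 0.0
False t17.1 fix [-40.7  -0.3] z 25.0 Ffix [-4.8 -1.3] Fz 0.7 gap -0.4
((35.06783676147461, 7.128269195556641), (50.79124450683594, 116.6358413696289), 74.4133071899414)
((24.802566528320312, -0.5373516082763672), (107.59051513671875, 55.64927291870117), 0.05138646811246872)
```

```bash
python3 - <<'E'
from h import *
s=r.move_linear(fw(-29,0,25),15,threshold=14); st(s)
s=r.move_linear(fw(-5,0,25),10,threshold=12); st(s)
r.hold(.2); st("held")
c=r.camera("side");print(platebox(c,F))
E
```

```text
False t18.0 fix [-28.    0.5] z 25.0 Ffix [-0.3  0.2] Fz 1.0 gap -0.2
True t19.3 fix [-22.5   0.1] z 24.6 Ffix [-0.5  0.2] Fz 1.7 gap -0.2
held t19.5 fix [-22.7   0.6] z 24.2 Ffix [ 0.3 -1. ] Fz 0.4 gap 0.2
((42.19999313354492, -0.6989116668701172), (37.994911193847656, 103.98243713378906), 89.68939971923828)
```

```bash
python3 - <<'E'
from h import *
s=r.move_linear(fw(-10,0,25),8,threshold=15); st(s)
r.move_linear(fw(-50,0,25),80); r.move_linear(fw(-50,0,170),150)
r.move_to(fw(-180,30,230),qd(F[2]-np.pi/2)); st("clear")
c=r.camera("top");print(depthfit(c,F)[0],platebox(c,F));save(c,"top4",(150,180,270,270),6)
c=r.camera("side");print(platebox(c,F));save(c,"side4",(180,190,300,280),6)
for n in("top","side"):
  c=r.camera(n)
  for x in r.spot_point("dial_grip",c)+r.spot_point("plate",c)+r.spot_point("stop",c)+r.search_frame("dial",c): print(x["score"],tofix(F,x["at"]),x["at"])
E
```

```text
True t20.7 fix [-23.   1.] z 23.7 Ffix [-0.9 -0.3] Fz 2.2 gap 0.1
clear t22.9 fix [-179.8   30.3] z 229.5 Ffix [0.8 0.4] Fz 0.3 gap -0.3
[505.36766508  27.96570986   1.16615447] ((44.0281982421875, 3.9841060638427734), (115.36593627929688, 56.41706085205078), 3.2545979022979736)
((42.198551177978516, -0.9648933410644531), (37.46294021606445, 103.98243713378906), 89.68939971923828)
0.8 [164.68900904  -1.12263128] [576.1, 223.5, 65.8]
0.45 [-507.63917064 -149.73924812] [553.9, -464.7, -4.9]
0.86 [-281.1232873  -186.89627428] [645.9, -254.4, -6.0]
0.56 [42.46749511  0.20459569] [544.6, 105.4, 17.6]
0.56 [-348.39947131   48.89078021] [400.8, -261.3, -2.8]
0.52 [100.58473247   4.19542529] [555.1, 162.7, 15.7]
0.73 [381.0714595 182.2602336] [451.9, 478.5, 13.8]
0.63 [166.08903917   0.26658275] [575.1, 225.2, 45.5]
0.53 [168.78734616  -1.00587134] [577.0, 227.5, 65.4]
0.93 [-348.1474077    51.94797892] [397.9, -260.3, -2.9]
0.72 [-278.82249726 -186.20608213] [645.8, -252.0, 3.7]
0.7 [98.49958502 -0.98068909] [559.6, 159.4, 21.5]
0.62 [41.36014018 -1.52276214] [546.0, 103.9, 22.0]
0.7 [40.07775425 -2.15954023] [546.3, 102.5, 17.9]
0.38 [95.76772764 -2.81288866] [560.7, 156.3, 20.3]
0.85 [171.08902046   4.53509386] [572.2, 231.1, 50.6]
0.66 [45.83150437 31.92057655] [514.7, 116.5, 25.2]
```

View pics/top4.png

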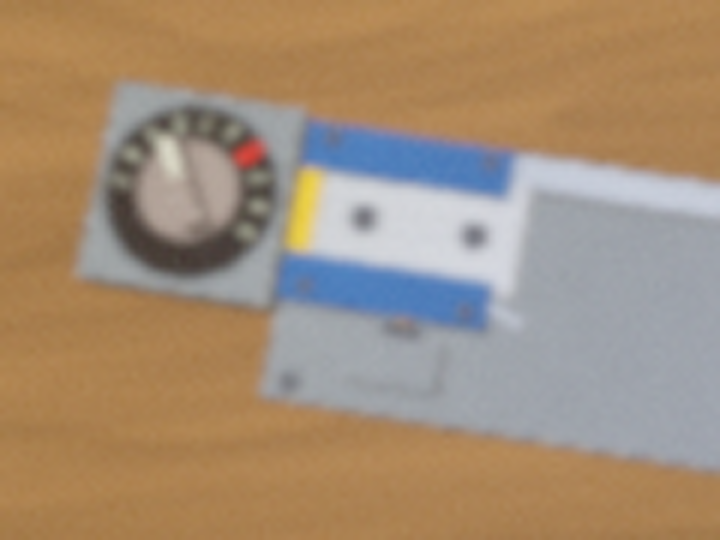

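View pics/side4.png

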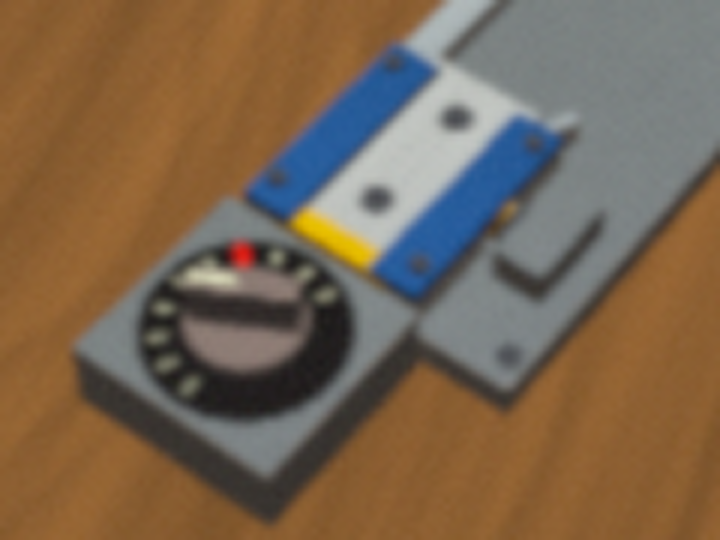

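```bash
cat >> h.py <<'E'
def pointer(c,z=73,rmax=29):
    v,u=np.mgrid[0:384,0:512]; q=tofix(F,world(c,u,v,z))-[168,0]
    im=c["image"].astype(int); g=im.min(2); rr=np.hypot(*np.moveaxis(q,-1,0))
    m=((rr<rmax)&(g>165)); 
    w=(g*m)[m]; cen=(q[m]*w[:,None]).sum(0)/w.sum()
    return m.sum(),cen,-np.arctan2(cen[1],cen[0])
E
python3 - <<'E'
from h import *
for n in("top","side"):
    c=r.camera(n)
    for z in(73,60): print(n,z,pointer(c,z),pointer(c,z,26))
h=F[2]-1.15
for dq in(0,1.25):
  for k in(0,np.pi,-np.pi): 
    j=r.ik(fw(168,0,54),qd(h-dq+k)); print(dq,k,None if j is None else np.round(j,2))
E
```

```text
top 73 (np.int64(18), array([  7.62324487, -10.407031  ]), np.float64(0.9385836952108981)) (np.int64(18), array([  7.62324487, -10.407031  ]), np.float64(0.9385836952108981))
top 60 (np.int64(18), array([ 10.7894359 , -12.24625211]), np.float64(0.848555759343217)) (np.int64(17), array([ 10.51241373, -11.72448844]), np.float64(0.8398516324841275))
side 73 (np.int64(3), array([ 3.97751108, -8.50065352]), np.float64(1.133151535287277)) (np.int64(3), array([ 3.97751108, -8.50065352]), np.float64(1.133151535287277))
side 60 (np.int64(3), array([ -3.08264111, -15.19790207]), np.float64(1.770914753271472)) (np.int64(3), array([ -3.08264111, -15.19790207]), np.float64(1.770914753271472))
0 0 [ 0.06  0.61 -0.68  1.76  0.47  0.94 -2.22]
0 3.141592653589793 [ 0.34  0.83 -1.16  1.75  0.84  1.14  0.66]
0 -3.141592653589793 [ 0.34  0.83 -1.16  1.75  0.84  1.14  0.66]
1.25 0 [-0.78  0.57  0.45  1.78 -0.31  0.86 -2.83]
1.25 3.141592653589793 [ 0.19  0.68 -0.88  1.76  0.62  1.   -0.44]
1.25 -3.141592653589793 [ 0.19  0.68 -0.88  1.76  0.62  1.   -0.44]
```

```bash
python3 - <<'E'
from h import *
H=lambda q:qd(F[2]-q+np.pi)
q0=1.02
r.move_gripper(50)
r.move_to(fw(168,0,150),H(q0)); st("above")
print(r.move_linear(fw(168,0,56),80,threshold=8)); st("down")
r.move_gripper(5,25); st("grip"); print(r.observe()["finger_force"],r.observe()["ee_pos"])
for q in np.linspace(q0,2.4,5)[1:]:
    r.move_linear(fw(168,0,56),40,H(q)) if 0 else r.move_to(fw(168,0,56),H(q))
    o=r.observe(); R=Rotation.from_quat(np.roll(o["ee_rot"],-1)).as_matrix()
    st(q); print("tool q",(F[2]-np.arctan2(R[1,0],R[0,0])+np.pi)%(2*np.pi),"moment",np.round(o["ft_torque"],2))
E
```

```text
above t26.4 fix [167.5  -0.3] z 149.9 Ffix [0.4 0.7] Fz 0.6 gap 49.8
False
down t27.7 fix [168.4  -0.3] z 56.6 Ffix [-0.3  0.4] Fz 0.0 gap 50.1
grip t28.1 fix [168.1  -0.3] z 56.4 Ffix [-0.1  0. ] Fz 2.5 gap 11.4
29.680379033088684 [576.1220625  227.01456267  56.38981007]
1.365 t28.5 fix [168.2  -0.2] z 56.4 Ffix [0.5 0.1] Fz 2.0 gap 11.1
tool q 1.3616630701276768 moment [-0.11 -0.07 -0.11]
1.71 t28.9 fix [168.3  -0.2] z 56.4 Ffix [-0.5  0.3] Fz 3.2 gap 11.5
tool q 1.7051887179401526 moment [-0.06 -0.07 -0.01]
2.0549999999999997 t29.3 fix [168.5  -0.2] z 56.4 Ffix [ 1.2 -1.3] Fz 4.2 gap 11.1
tool q 2.0495841694807115 moment [ 0.05 -0.21 -0.07]
2.4 t29.7 fix [168.6  -0.3] z 56.3 Ffix [ 1.4 -1.3] Fz 5.0 gap 11.2
tool q 2.394371780256682 moment [ 0.17 -0.26  0.  ]
```

Gripped at 12 mm and turned; release, retreat and look.

```bash
python3 - <<'E'
from h import *
H=lambda q:qd(F[2]-q+np.pi)
r.move_gripper(50); r.move_linear(fw(168,0,180),100)
r.move_to(fw(-180,30,230),qd(F[2]-np.pi/2)); st("clear")
a=r.camera("top");b=r.camera("side")
for c in(a,b):print(pointer(c),platebox(c,F))
save(a,"top5",(150,180,270,270),6);save(b,"side5",(180,190,300,280),6)
E
```

```text
clear t32.9 fix [-178.9   29.9] z 229.8 Ffix [0.1 0.1] Fz -0.1 gap 50.3
(np.int64(20), array([-6.68385764, -7.87014729]), np.float64(2.274864785912106)) ((42.33768844604492, 11.49368667602539), (117.88883972167969, 71.60394287109375), 3.2545979022979736)
(np.int64(5), array([-11.68218899,  -8.46697451]), np.float64(2.514431060945084)) ((42.19766616821289, -1.1284866333007812), (37.13574981689453, 103.98243713378906), 89.68939971923828)
```

View pics/top5.png

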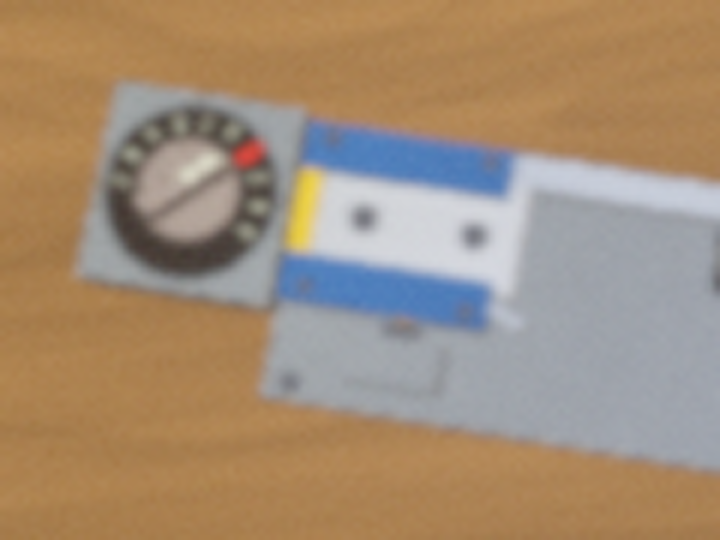

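View pics/side5.png

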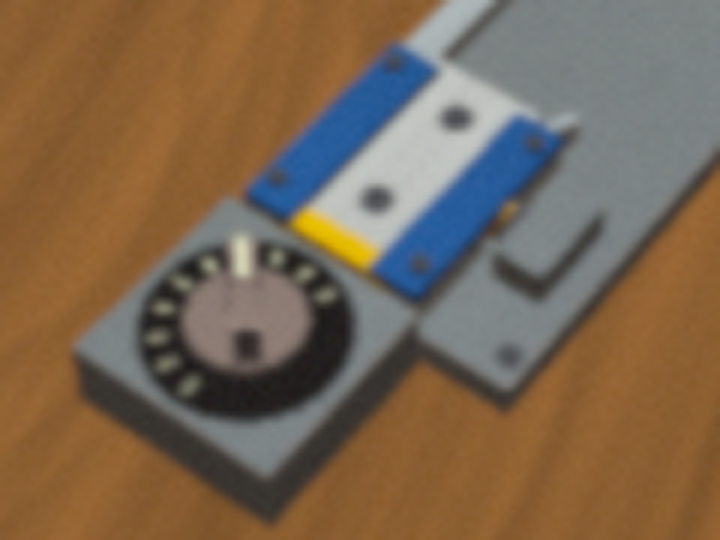

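```bash
python3 -c "
from rig import r
print(r.close_job())"
```

```text
the job is handed in; nothing more can be done
None
```

The job is handed in at about 33 s of the 72 s allowed: the plate sits flush against the yellow stop past the catch, pressed to about 12–15 N (limit 35 N), and the dial pointer stands on the red mark, the tool having read 2.394 rad against 2.4 before release.

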